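Squeeze the loose end of a breadboard home with a one-hand ratchet clamp

ROBOT

A 6-joint arm with a two-finger parallel gripper is mounted at the origin on a cart in front of the work surface, level with it; the furniture and walls round the work are solid. World frame = base frame: x ahead of the robot, y to its left, z up, the work surface at z = 0. Lengths are in m, angles in rad, forces in N, time in s.
With the tool pointing down it reaches from about 0.25 to 0.8 m from the base axis. Payload 3.9 kg.
Tool frame: the origin (TCP) lies at the very end of the fingers, on their centre line; the grasp point (between the pads) lies 19 mm behind it (robot.grasp_offset is the z of the grasp point in the tool frame, in m); z points along the fingers, y is the line along which they close (so a half turn about z gives the same grasp; the last joint's range is limited). The gripper opens to 85 mm and grips with 20 to 120 N. Pads are 22 mm wide; open, the fingers measure 114 mm over their backs; the gripper's body (76 mm by 85 mm) begins 54 mm behind the grasp point. The pads swing forward as they close: fully open they stand 13 mm farther back than shut.
Start: joints at [1.266, 0.26, -0.138, 1.173, 0, 1.571], TCP at [0.158, 0.501, 0.231] pointing down, gripper open.
Joint ranges: [-2.78, 2.78], [-0.83, 1.72], [-1.28, 1.37], [-1.9, 2.12], [-1.57, 1.48], [-3.14, 3.14]. Speed limits (rad/s): [2.57, 2.57, 3.14, 3.14, 3.14, 3.14].

INTERFACE

Orientations are given as a unit quaternion [w, x, y, z].
In Python, from station import robot gives the robot as it stands. The module is installed in compiled form; this text tells all that it offers.
- The arm moves only by the tool send_rows, never from a script. Its argument "deltas" is one flat list of numbers, 7 for each row, row after row: the turn, a rotation vector about the tool's x, y, z in degrees, then the shift along the tool's x, y, z in m, then the opening, from -1 (shut) to 1 (fully open), so that 0 is half open. In form: [ax, ay, az, x, y, z, gripper, ax, ay, az, x, y, z, gripper, ...]. A call has 1 to 20 rows; each row shifts and turns the commanded pose from where the row before left it, along the tool's axes as they then stand; what a row does not reach is not made up. A row lasts 1/8 s, in which the tool goes at most 62.5 mm and 10.7 degrees, less where a joint would pass 70% of its speed; a pose out of reach is approached as far as the arm can. A call is refused whole if a number of a shift passes 0.0625 or a number of a turn 10.7, either way. A call with a gripper value outside its range is refused whole. The fingers move at their own pace and stop on an object; "grip_force" is the grip in N (left out, the last holds). Time passes only in rows, so rows that do not move let the fingers close. It gives the time, the measured TCP pose, the force, the opening and the grip force at its end, in the units of the state.
- robot.observe(): the state, without advancing time (a new reading comes with each control period).
- robot.read_camera(name): name is "side" or "top"; returns a dict with "pixels" (420x560x3 uint8, red, green, blue), "vfov" (degrees; the focal length in pixels is half the picture's height over the tangent of half this angle, whatever the lens; pixels are square), "cx", "cy" (the principal point, pixels), "cam_to_world" (4x4, takes a point from camera to world coordinates). Camera axes: x right, y up, looking along -z (the intrinsics and any distortion apply to the point x, -y, -z); pixel columns grow to the right and rows downward; lengths in m; the calibration is good to about 2 mm. A picture is of the moment at which its call begins. There is no depth.
- robot.sign_off(): hands the job in; it is judged then, once.
The state is a dict: "time": time; "joint_pos": joint angles; "dq": joint speeds; "joint_efforts": joint torques, N m; "eef_pos": TCP position; "tcp_rot": TCP orientation; "ft_force": force on the tool from outside, world axes, zero at the start; "moment": the same for the moment, N m; "gripper_width": finger opening in m; "grip_force": force on a finger pad.
Only numpy, scipy, OpenCV 4.12 (cv2) and the standard library are available. Lean on these libraries where they do the work, as an engineer would, in place of code of your own. Each camera call takes 0.05 s, during which the arm holds its last target. There are 200 camera calls.

TASK

The end strip of the wooden breadboard has worked loose on its dowels: set the one-hand bar clamp over the board lengthwise, so that its jaws hang past the two ends, and pump its trigger until the strip is home with no gap and the jaws are tight on both ends, so that the trigger can no longer be squeezed right in; let the clamp, not your fingers, push the strip. Then press the button on top of its handle until the jaws have sprung fully open again, lift the clamp off, and leave it standing upright on its feet on the worktop, a hand's width clear of the board. Do not disturb the other things.

Things in the scene. Friction and masses are not known exactly. Their poses are not given: they have to be found in the camera images.
- board: Light wooden breadboard lying on the worktop; it does not move. Origin on the worktop; its x runs lengthwise along the dowels towards the loose end strip, z up. The slab spans x -75 to +45 mm and y -60 to +60 mm; top 30 mm above the worktop.
- strip: The loose end strip, same wood, 25 (board's x) x 120 x 26 mm; slides on dowels along the board's x only. Origin at its middle, axes as the board's, outer face 12.5 mm beyond. Home (no gap) with its origin at board x = 57.5 mm; starts 9 to 13 mm further out. It stays where it is left; sliding it takes about 6 N.
- clamp_handle (a point): Black ratchet bar clamp, 0.55 kg, loose, standing on the feet of its two jaws. This is the middle of its upright handle, 104 mm above the feet; x along the bar from head to far jaw, z up. Handle 28 mm in x, 26 mm in y, from 28 mm below to 24 mm above this point; the head under it spans x -44 to +36 mm, 34 mm wide. Carried by the two sides (squeezed along y) the trigger is left alone.
- clamp_grip (a point): Middle of the clamp's squeeze trigger, at rest 37 mm ahead (x) of the handle's middle, same height and axes; it moves with the trigger. A plate 12 mm thick, 22 mm wide, 46 mm tall. Handle and trigger together measure 57 mm along x at rest, 41 mm squeezed right in.
- clamp_button (a point): Middle of the top of the release button, a grey disc 19 mm across, 11 mm proud of the handle's top, 139 mm above the feet. It goes down 7.5 mm, up to about 8 N; held down, the ratchet is free and a weak spring (2 to 3 N) pushes the far jaw fully open in about a second. Let go earlier, the jaw catches again.
- clamp_near_pad (a point): Middle of the face of the head's jaw pad, facing the far jaw (+x), fixed 30 mm ahead of the handle's middle and 85 mm below it; axes as clamp_handle. Both pads are 44 mm wide and 30 mm tall, this point 19 mm above the feet. The jaw under the head reaches back to 48 mm behind this face, down to the worktop.
- clamp_far_pad (a point): Middle of the face of the far jaw's pad, facing back to the head, 19 mm above the feet; axes as clamp_handle. The far jaw is 32 mm thick behind this face and reaches down to the worktop. The bar that carries it is 10 mm wide, 52 to 66 mm above the feet, and its tail sticks out 46 mm behind the handle's middle, further as the clamp closes.
- clamp_mid (a point): A point 118 mm ahead of the handle's middle along the clamp's x, about half-way along the clamp, 16 mm above the feet; axes as clamp_handle.
- clamp_bar (a joint): How far the far jaw has been drawn in, m: 0 fully open (200 mm between the pads), up to 0.070 (130 mm). The ratchet holds it every 12 mm; it starts up to 12 mm drawn in.
- clamp_trigger (a joint): How far the trigger is squeezed towards the handle, m: 0 at rest, 0.016 right in. A spring (5 N) returns it. A full stroke draws the jaw in one tooth (12 mm), taking up to about 20 N while the strip is being pushed; once the strip is home and the jaws are tight it stops part way and cannot be squeezed right in.
- spice_a: A bystander to leave alone: a small glass spice jar with a dark cap, 41 mm across and 105 mm tall. Origin at its base.
- tea_box: A bystander to leave alone: a tea carton, 58 x 122 x 68 mm. Origin at its base.
- checked_cup: A bystander to leave alone: a small cup with a checked band standing upside down, 66 mm across, 53 mm tall. Origin at its base.
- mug_a: A bystander to leave alone: a white mug with a leaf pattern, 92 mm across, 95 mm tall. Origin at its base.
- salt_shaker: A bystander to leave alone: a small salt shaker, 44 mm across, 90 mm tall. Origin at its base.
Mind the look-alikes: they are no part of the job. What is shaped like the board but black is not meant.

How it is judged:
On the way, in this order (a step that is already met when the one before it is completed fails the run):
1. the clamp, standing over the board with its jaws drawn in, has pushed the strip home (x of strip in the frame of board below 0.059 m and value of joint clamp_bar above 0.045 m and z of clamp_handle in the frame of board below 0.125 m), for 0.2 s.
2. the release has been pressed and the jaws are fully open, the clamp still over the board (value of joint clamp_bar below 0.005 m and horizontal distance between clamp_handle and board below 0.19 m and height (world z) of clamp_handle below 0.125 m), for 0.1 s.
At the end, for the whole second after the job is handed in: The strip is home on the board (gap under 2 mm), the clamp's jaws are fully open (within 6 mm), and the clamp stands upright (within 0.1 rad) with its feet on the worktop, its middle (half-way along the bar) more than 150 mm from the middle of the board (x of strip in the frame of board below 0.0595 m and value of joint clamp_bar below 0.006 m and horizontal distance between clamp_mid and board above 0.15 m and angle between clamp_handle's own z axis and vertical below 0.1 rad and height (world z) of clamp_handle between 0.096 and 0.112 m); the robot touches nothing.
It fails at once if the fingers push the strip (more than 4 N) (contact force between the fingers and strip above 4 N).
It fails at once if one of the other things (spice jar, tea carton, cup, mug, salt shaker) is moved by more than 30 mm (distance of any of spice_a, tea_box, checked_cup, mug_a, salt_shaker from where it was at the start of the episode above 0.03 m).
It also fails if it takes over 72 s, if anything falls off the work surface, if the arm or the gripper's body presses on something with over 40 N, if the wrist force passes 120 N, or if a joint passes its speed limit or range.

## Working session

There is one attempt and no reset: what is moved stays moved. The work goes in short steps, Python scripts to look and compute and a tool call to move; the robot and the scene stay as the last step left them, time stands still between calls to the robot, and variables do not carry over. Pictures are saved under pics/ and viewed, at most 10 in all, crops included, and the job is handed in when it is done.

Besides the shell and the picture viewer there is one more tool, called as name(argument=value, ...) on one line, values as JSON. send_rows: Moves the arm, as the interface text tells. Its arguments: {"type":"object","properties":{"deltas":{"type":"array","items":{"type":"number"}},"grip_force":{"type":"number"}},"required":["deltas"]}

```bash
mkdir -p pics; cat > h.py <<'E'
import numpy as np, cv2
from station import robot
def cam(n,f=None):
    c=robot.read_camera(n)
    if f: cv2.imwrite('pics/'+f,cv2.cvtColor(c['pixels'],cv2.COLOR_RGB2BGR))
    return c
def ray(c,u,v):
    H=c['pixels'].shape[0]; f=H/2/np.tan(np.radians(c['vfov'])/2)
    T=np.array(c['cam_to_world']); d=np.array([(u-c['cx'])/f,-(v-c['cy'])/f,-1.])
    return T[:3,3],T[:3,:3]@d
def pt(c,u,v,z):
    o,d=ray(c,u,v); return o+d*(z-o[2])/d[2]
def proj(c,p):
    T=np.array(c['cam_to_world']); q=T[:3,:3].T@(np.array(p)-T[:3,3]); H=420
    f=H/2/np.tan(np.radians(c['vfov'])/2); return c['cx']-f*q[0]/q[2], c['cy']+f*q[1]/q[2]
E
python3 - <<'E'
from h import *
for n in('top','side'):
    c=cam(n,n+'0.png'); print(n,c['vfov'],c['cx'],c['cy'],np.round(c['cam_to_world'],3).tolist(),[k for k in c])
s=robot.observe();print(s, robot.grasp_offset)
E
```

```text
top 44.807671320757166 276.67974260690505 211.16799422546646 [[0.143, 0.964, -0.223, 0.198], [-0.99, 0.138, -0.034, -0.17], [-0.002, 0.225, 0.974, 1.603], [0.0, 0.0, 0.0, 1.0]] ['pixels', 'vfov', 'cx', 'cy', 'cam_to_world']
side 47.46606015047227 279.46205578569925 212.7214966496327 [[0.984, 0.094, -0.149, 0.331], [-0.176, 0.597, -0.783, -1.067], [0.015, 0.797, 0.604, 0.864], [0.0, 0.0, 0.0, 1.0]] ['pixels', 'vfov', 'cx', 'cy', 'cam_to_world']
{'time': 0.1, 'joint_pos': array([ 1.26598024e+00,  2.60638478e-01, -1.39264688e-01,  1.17273336e+00,
        8.61527870e-06,  1.57077298e+00]), 'dq': array([ 2.75729366e-03,  1.27897278e-04,  3.50419590e-03, -1.00303851e-03,
       -1.01519156e-04,  6.92960456e-05]), 'joint_efforts': array([ 6.38046895e-04, -4.06509340e+01,  2.54527402e+01,  1.01024800e-02,
        9.80512209e-05, -8.74631098e-06]), 'eef_pos': array([0.15736721, 0.50018931, 0.23052828]), 'tcp_rot': array([-1.43956617e-04,  1.51807101e-01,  9.88409711e-01, -9.08778323e-04]), 'ft_force': array([-0.31196821, -0.01688492, -0.32315073]), 'moment': array([ 0.01967736, -0.05230366,  0.02744262]), 'grip_force': 0.0, 'gripper_width': 0.08548791858608991} -0.0187
```

View pics/top0.png

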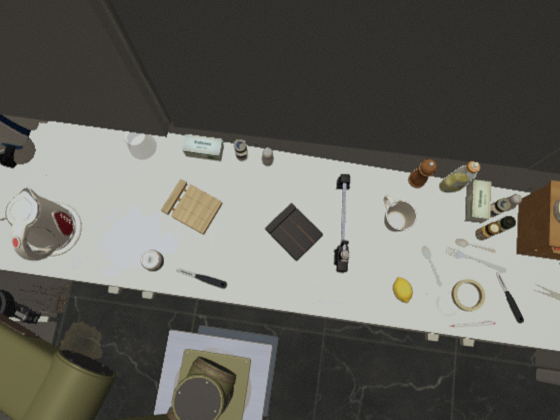

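View pics/side0.png

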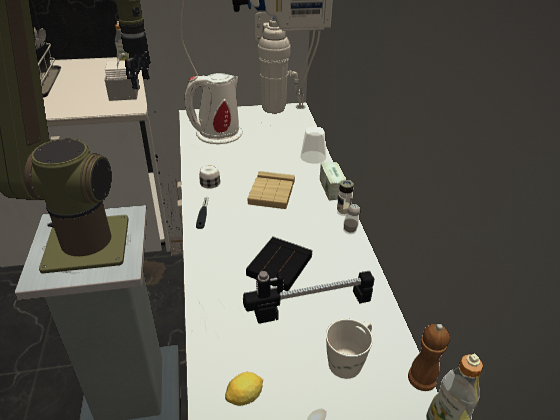

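The top view shows the light board at about (195,207) with its strip on the left at (175,197). The clamp head is at (343,257) and its far jaw at (344,182). The black look-alike board lies between them, at (294,232). I'll enlarge both.

```bash
python3 - <<'E'
import cv2,numpy as np
t=cv2.imread('pics/top0.png');s=cv2.imread('pics/side0.png')
a=cv2.resize(t[165:250,150:236],(390,390),interpolation=3)   # x4.535
b=cv2.resize(t[165:285,305:385],(400,600),interpolation=3)
o=np.zeros((600,800,3),np.uint8);o[:390,:390]=a;o[:,400:]=b
cv2.imwrite('pics/crop1.png',o)
a=cv2.resize(s[165:215,240:305],(520,400),interpolation=3)
b=cv2.resize(s[255:330,235:385],(800,400),interpolation=3)
o=np.zeros((600,800,3),np.uint8);o[:200,:260]=cv2.resize(a,(260,200));o[200:]=b
cv2.imwrite('pics/crop2.png',o)
E
```

```text
(no output)
```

View pics/crop1.png

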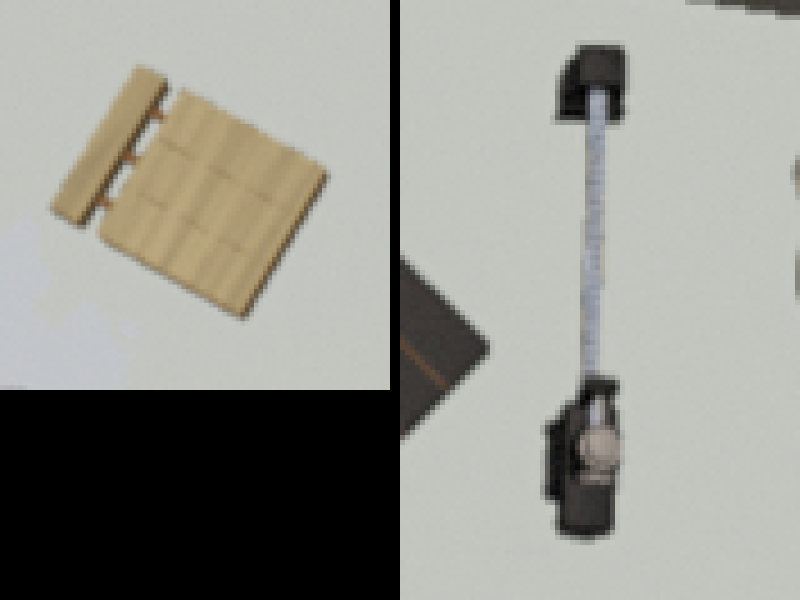

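View pics/crop2.png

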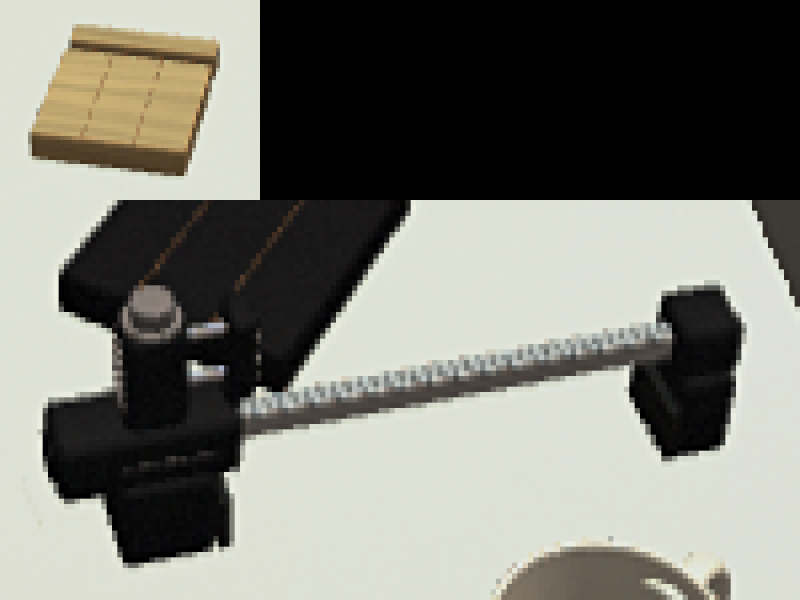

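```bash
cat > m.py <<'E'
from h import *
c=robot.read_camera('top');s=robot.read_camera('side')
k=86/390
P=lambda x,y,z:pt(c,150+x*k-.4,165+y*k-.4,z)
sl=[P(*p,.03) for p in [(183,92),(327,175),(243,316),(100,237)]]
st=[P(*p,.028) for p in [(140,66),(166,78),(83,225),(54,208)]]
for p in sl+st: print(np.round(p,4))
ce=np.mean(sl,0); xd=(sl[0]+sl[3]-sl[1]-sl[2])/2; print('L',np.linalg.norm(xd),'W',np.linalg.norm(sl[0]-sl[3]), np.linalg.norm(sl[1]-sl[2]))
yd=(sl[3]+sl[2]-sl[0]-sl[1])/2
yaw=np.arctan2(xd[1],xd[0]); yw2=np.arctan2(yd[1],yd[0])-np.pi/2
print('yaw',np.degrees(yaw),np.degrees(yw2)); 
e=np.array([np.cos(yaw),np.sin(yaw),0]); o=ce+.015*e; print('board o',o, 'strip x',(np.mean(st,0)-o)@e)
Q=lambda x,y,z:pt(c,305+(x-400)/5-.4,165+y/5-.4,z)
b=Q(599,447,.139);print('button top',b)
print('button side',pt(s,235+152/5.333-.4,255+97/5.333-.4,.139))
f,n=Q(597,92,.066),Q(590,375,.066); d=f-n;print('bar',n,f,'yaw',np.degrees(np.arctan2(d[1],d[0])))
print('farjaw',Q(602,66,.075))
for nm,u,v in [('cup',151,259),('mug',399,215),('spice',240,150),('salt',267,156),('tea',203,147),('knife',200,278)]: print(nm,pt(c,u,v,.05))
E
python3 m.py
```

```text
[0.6035 0.1735 0.03  ]
[0.5583 0.0625 0.03  ]
[0.451  0.1033 0.03  ]
[0.4919 0.2118 0.03  ]
[0.6186 0.2076 0.028 ]
[0.6125 0.1877 0.028 ]
[0.499  0.2257 0.028 ]
[0.5082 0.2481 0.028 ]
L 0.1178953070445947 W 0.11801927261842365 0.11485272996902847
yaw 68.57111018386504 70.12782769980348
board o [0.53167034 0.15171921 0.03      ] strip x 0.07121711685577184
button top [ 0.43445018 -0.33020826  0.139     ]
button side [ 0.43737024 -0.33180325  0.139     ]
bar [ 0.48950583 -0.32775695  0.066     ] [ 0.66887865 -0.31164762  0.066     ] yaw 5.1319180654576755
farjaw [ 0.68335646 -0.31199849  0.075     ]
cup [0.34922857 0.24469442 0.05      ]
mug [ 0.59490464 -0.49476743  0.05      ]
spice [0.73606576 0.03062495 0.05      ]
salt [ 0.7282758  -0.05839283  0.05      ]
tea [0.72923835 0.1503443  0.05      ]
knife [0.31348655 0.08581239 0.05      ]
```

Clamp handle measured at (0.436, -0.331), yaw 5°, and both cameras agree to 3 mm. Board origin is (0.532, 0.152), yaw 69°, and the slab measures 118 mm against 120. The first move goes above the handle with the fingers closing across it.

send_rows(deltas=[0,0,0,-0.0487,-0.0296,0,1,0,0,0,-0.0487,-0.0296,0,1,0,0,0,-0.0487,-0.0296,0,1,0,0,0,-0.0487,-0.0296,0,1,0,0,0,-0.0487,-0.0296,0,1,0,0,0,-0.0487,-0.0296,0,1,0,0,0,-0.0487,-0.0296,0,1,0,0,0,-0.0175,-0.0502,0,1,0,0,0,-0.0175,-0.0502,0,1,0,0,0,-0.0175,-0.0502,0,1,0,0,0,-0.0175,-0.0502,0,1,0,0,0,-0.0175,-0.0502,0,1,0,0,0,-0.0175,-0.0502,0,1,0,0,0,-0.0175,-0.0502,0,1,0,0,0,-0.0175,-0.0502,0,1,0,0,0,-0.0175,-0.0502,0,1,0,0,0,-0.0175,-0.0502,0,1,0,0,-7.5,0,0,0,1,0,0,-7.5,0,0,0,1,0,0,-7.5,0,0,0,1], grip_force=40)

```text
time: 2.7
eef_pos: [0.4365, -0.3307, 0.2309]
tcp_rot: [-0.0, -0.046, 0.999, 0.0]
ft_force: [0.8, -0.8, 0.2]
gripper_width: 0.0852
grip_force: 0.0
```

```bash
cat >> h.py <<'E'
from scipy.spatial.transform import Rotation as R
def to(target,heading=None):
    s=robot.observe(); q=s['tcp_rot']; M=R.from_quat([q[1],q[2],q[3],q[0]]).as_matrix()
    print('t',round(s['time'],2),'pos',np.round(s['eef_pos'],4),'yhead',round(np.degrees(np.arctan2(M[1,1],M[0,1])),2),'tilt',np.round(M[:2,2],3),'j6',round(s['joint_pos'][5],2),'F',np.round(s['ft_force'],1),'w',round(s['gripper_width'],4),'g',s['grip_force'])
    print('tool shift',np.round(M.T@(np.array(target)-s['eef_pos']),4))
    if heading is not None: print('turn z',np.round(np.degrees(np.arctan2(M[1,1],M[0,1]))-heading,2))
E
python3 - <<'E'
from h import *
to([.436,-.331,.085],95)
E
```

```text
t 2.7 pos [ 0.4365 -0.3307  0.2309] yhead 95.25 tilt [-0.001  0.001] j6 -0.74 F [ 0.8 -0.8  0.2] w 0.0852 g 0.0
tool shift [ 0.0005 -0.0003  0.1459]
turn z 0.25
```

send_rows(deltas=[0,0,0,0,0,0.036,1,0,0,0,0,0,0.036,1,0,0,0,0,0,0.036,1,0,0,0,0,0,0.036,1,0,0,0,0,0,0,-1,0,0,0,0,0,0,-1,0,0,0,0,0,0,-1,0,0,0,0,0,0,-1,0,0,0,0,0,0,-1,0,0,0,0,0,0,-1], grip_force=40)

```text
time: 3.95
eef_pos: [0.438, -0.3316, 0.0891]
tcp_rot: [0.001, -0.044, 0.999, -0.001]
ft_force: [0.0, -0.3, 6.1]
gripper_width: 0.0254
grip_force: 42.0
```

```bash
python3 - <<'E'
from h import *
to([.436,-.331,.085],95)
cam('side','side1.png')
import cv2; s=cv2.imread('pics/side1.png'); cv2.imwrite('pics/s1c.png',cv2.resize(s[200:340,200:400],(800,560),interpolation=3))
E
```

```text
t 3.95 pos [ 0.438  -0.3316  0.0891] yhead 95.03 tilt [ 0.003 -0.002] j6 -0.74 F [ 0.  -0.3  6.1] w 0.0254 g 41.979557275772095
tool shift [0.002  0.0008 0.0041]
turn z 0.03
```

View pics/s1c.png

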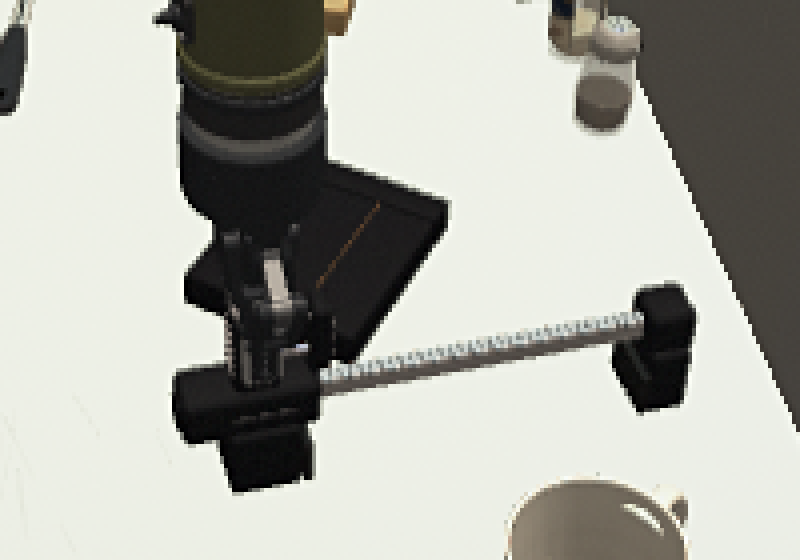

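send_rows(deltas=[0,0,0,0,0,0,-1,0,0,0,0,0,0,-1,0,0,0,0,0,-0.01,-1,0,0,0,0,0,-0.02,-1,0,0,0,0,0,-0.02,-1,0,0,0,0,0,-0.02,-1,0,0,0,0,0,-0.01,-1,0,0,-4,0,0,0,-1,0,0,-8,0,0,0,-1,0,0,-8,0,0,0,-1,0,0,-8,0,0,0,-1,0,0,-8,0,0,0,-1,0,0,-8,0,0,0,-1,0,0,-8,0,0,0,-1,0,0,-8,0,0,0,-1,0,0,-4,0,0,0,-1,0,0,0,0,0,0,-1], grip_force=110)

```text
time: 6.12
eef_pos: [0.4361, -0.33, 0.1665]
tcp_rot: [-0.0, -0.566, 0.824, 0.001]
ft_force: [-0.3, 0.5, -6.4]
gripper_width: 0.0247
grip_force: 108.6
```

```bash
python3 - <<'E'
from h import *
yaw=np.radians(69.2);e=np.array([np.cos(yaw),np.sin(yaw),0])
h=np.array([.532,.152,0])-.119*e; print(h)
to([h[0],h[1],.165],159.2)
cam('side','side2.png')
import cv2; s=cv2.imread('pics/side2.png'); cv2.imwrite('pics/s2c.png',cv2.resize(s[150:330,180:400],(733,600),interpolation=3))
E
```

```text
[0.48974227 0.04075574 0.        ]
t 6.12 pos [ 0.4361 -0.33    0.1665] yhead 158.99 tilt [-0.002  0.001] j6 -1.85 F [-0.3  0.5 -6.4] w 0.0247 g 108.60947370529175
tool shift [-0.3653  0.0829  0.0019]
turn z -0.21
```

View pics/s2c.png

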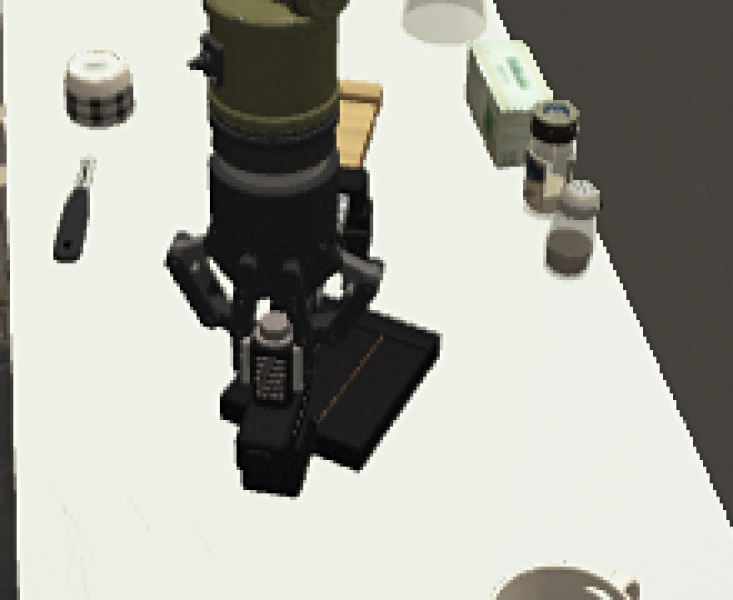

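The clamp hangs level with the button visible (275,325 in the crop) and is held by both sides. I'll carry it over the board.

send_rows(deltas=[0,0,0,-0.018,0.0041,0,-1,0,0,0,-0.0365,0.0083,0,-1,0,0,0,-0.0365,0.0083,0,-1,0,0,0,-0.0365,0.0083,0,-1,0,0,0,-0.0365,0.0083,0,-1,0,0,0,-0.0365,0.0083,0,-1,0,0,0,-0.0365,0.0083,0,-1,0,0,0,-0.0365,0.0083,0,-1,0,0,0,-0.0365,0.0083,0,-1,0,0,0,-0.0365,0.0083,0,-1,0,0,0,-0.018,0.0041,0,-1,0,0,0,0,0,0,-1,0,0,0,0,0,0,-1])

```text
time: 7.8
eef_pos: [0.4893, 0.039, 0.1672]
tcp_rot: [-0.001, -0.566, 0.824, -0.0]
ft_force: [1.5, -0.2, -5.2]
gripper_width: 0.0249
grip_force: 108.7
```

```bash
python3 - <<'E'
from h import *
to([.4897,.0408,.085],159.2)
c=cam('top','top3.png');s=cam('side','side3.png')
import cv2; t=cv2.imread('pics/top3.png');s=cv2.imread('pics/side3.png')
o=np.zeros((600,800,3),np.uint8);o[:400,:400]=cv2.resize(t[165:265,150:250],(400,400),interpolation=3)
o[:400,400:]=cv2.resize(s[130:230,220:320],(400,400),interpolation=3)
cv2.imwrite('pics/c3.png',o)
E
```

```text
t 7.8 pos [0.4893 0.039  0.1672] yhead 159.01 tilt [-0.001 -0.001] j6 -1.12 F [ 1.5 -0.2 -5.2] w 0.0249 g 108.6726701259613
tool shift [-0.0019  0.0003  0.0822]
turn z -0.19
```

View pics/c3.png

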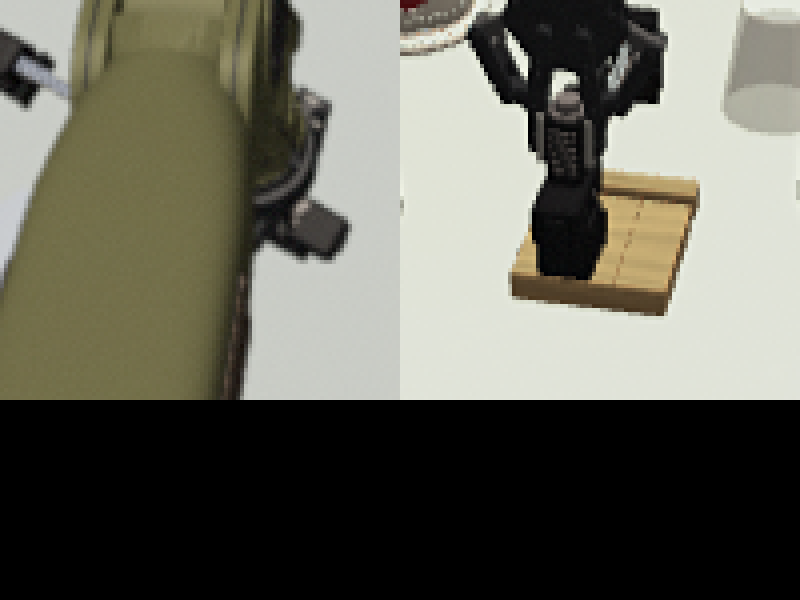

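send_rows(deltas=[0,0,0,0,0,0.015,-1,0,0,0,0,0,0.02,-1,0,0,0,0,0,0.02,-1,0,0,0,0,0,0.013,-1,0,0,0,0,0,0.006,-1,0,0,0,0,0,0.004,-1,0,0,0,0,0,0,-1])

```text
time: 8.78
eef_pos: [0.4904, 0.0395, 0.0897]
tcp_rot: [0.0, -0.567, 0.824, -0.0]
ft_force: [-0.2, -0.1, -5.2]
gripper_width: 0.0246
grip_force: 108.6
```

```bash
python3 - <<'E'
from h import *
to([.4897,.0408,.085],159.2)
c=cam('top','top4.png');print(proj(c,[0.489+.241*.355, 0.039+.241*.935,.075]))
c=cam('side','side4.png')
import cv2; t=cv2.imread('pics/top4.png');s=cv2.imread('pics/side4.png')
o=np.zeros((400,800,3),np.uint8);o[:400,:400]=cv2.resize(t[165:265,150:250],(400,400),interpolation=3)
o[:400,400:]=cv2.resize(s[130:230,220:320],(400,400),interpolation=3)
cv2.imwrite('pics/c4.png',o)
E
```

```text
t 8.78 pos [0.4904 0.0395 0.0897] yhead 159.03 tilt [0.001 0.   ] j6 -1.12 F [-0.2 -0.1 -5.2] w 0.0246 g 108.57768416404724
tool shift [-0.001   0.0011  0.0047]
turn z -0.17
(np.float64(157.1493495395335), np.float64(185.78538633916236))
```

View pics/c4.png

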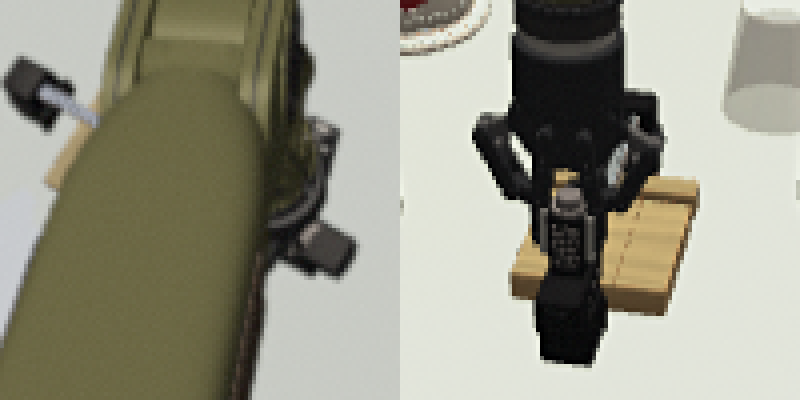

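The far jaw's top is at (157.5,184.5) against a predicted (157.1,185.8). The clamp straddles the board as planned, so I'll set it down, release and turn for the squeeze.

send_rows(deltas=[0,0,0,0,0,0.002,-1,0,0,0,0,0,0,1,0,0,0,0,0,0,1,0,0,0,0,0,0,1,0,0,0,0,0,0,1,0,0,0,0,0,-0.02,1,0,0,0,0,0,-0.03,1,0,0,0,0,0,-0.03,1,0,0,10,0,0,0,1,0,0,10,0,0,0,1,0,0,10,0,0,0,1,0,0,10,0,0,0,1,0,0,10,0,0,0,1,0,0,10,0,0,0,1,0,0,10,0,0,0,1,0,0,10,0,0,0,1,0,0,10,0,0.022,0,1,0,0,0,0,0,0,1], grip_force=50)

```text
time: 11.12
eef_pos: [0.4943, 0.0618, 0.1672]
tcp_rot: [0.0, 0.181, 0.984, 0.0]
ft_force: [-0.3, -0.5, 0.3]
gripper_width: 0.0851
grip_force: 0.0
```

```bash
cat >> h.py <<'E'
YAW=np.radians(69.1);E_=np.array([np.cos(YAW),np.sin(YAW),0]);BO=np.array([.532,.152,0])
def bx(x,z): p=BO+x*E_; p[2]=z; return p
E
python3 - <<'E'
from h import *
to(bx(-.0985,.083),69.1)
E
```

```text
t 11.12 pos [0.4943 0.0618 0.1672] yhead 69.19 tilt [0. 0.] j6 0.49 F [-0.3 -0.5  0.3] w 0.0851 g 0.0
tool shift [-0.003  -0.0008  0.0842]
turn z 0.09
```

send_rows(deltas=[0,0,0,-0.003,0,0.02,1,0,0,0,0,0,0.025,1,0,0,0,0,0,0.025,1,0,0,0,0,0,0.013,1,0,0,0,0,0,0,-1,0,0,0,0,0,0,-1,0,0,0,0,0,0,-1,0,0,0,0,0,0,-1], grip_force=50)

```text
time: 12.12
eef_pos: [0.4982, 0.0581, 0.0878]
tcp_rot: [0.002, 0.182, 0.983, -0.001]
ft_force: [-3.9, -7.8, 16.1]
gripper_width: 0.0399
grip_force: 50.0
```

```bash
python3 - <<'E'
from h import *
to(bx(-.0985,.083),69.1)
E
```

```text
t 12.12 pos [0.4982 0.0581 0.0878] yhead 69.01 tilt [ 0.004 -0.004] j6 0.49 F [-3.9 -7.8 16.1] w 0.0399 g 50.03969728946686
tool shift [0.0019 0.0013 0.0047]
turn z -0.09
```

send_rows(deltas=[0,0,0,0,0,-0.001,0.9,0,0,0,0,0,-0.001,0.9,0,0,0,0,0,0,0.9,0,0,0,0,0,0,0.9,0,0,0,0,0,0,-1,0,0,0,0,0,0,-1,0,0,0,0,0,0,-1,0,0,0,0,0,0,-1,0,0,0,0,0,0,0.9,0,0,0,0,0,0,0.9,0,0,0,0,0,0,0.9,0,0,0,0,0,0,0.9,0,0,0,0,0,0,-1,0,0,0,0,0,0,-1,0,0,0,0,0,0,-1,0,0,0,0,0,0,-1])

```text
time: 14.12
eef_pos: [0.4973, 0.0598, 0.0873]
tcp_rot: [0.001, 0.182, 0.983, 0.0]
ft_force: [-1.6, -2.1, 7.4]
gripper_width: 0.0399
grip_force: 50.1
```

```bash
python3 - <<'E'
from h import *
to(bx(-.0985,.083),69.1)
c=cam('top','top5.png');cam('side','side5.png')
import cv2; t=cv2.imread('pics/top5.png');s=cv2.imread('pics/side5.png')
o=np.zeros((400,800,3),np.uint8);o[:400,:400]=cv2.resize(t[165:265,150:250],(400,400),interpolation=3)
o[:400,400:]=cv2.resize(s[130:230,220:320],(400,400),interpolation=3)
cv2.imwrite('pics/c5.png',o)
E
```

```text
t 14.12 pos [0.4973 0.0598 0.0873] yhead 69.03 tilt [ 0.001 -0.   ] j6 0.49 F [-1.6 -2.1  7.4] w 0.0399 g 50.136210322380066
tool shift [0.0005 0.     0.0043]
turn z -0.07
```

View pics/c5.png

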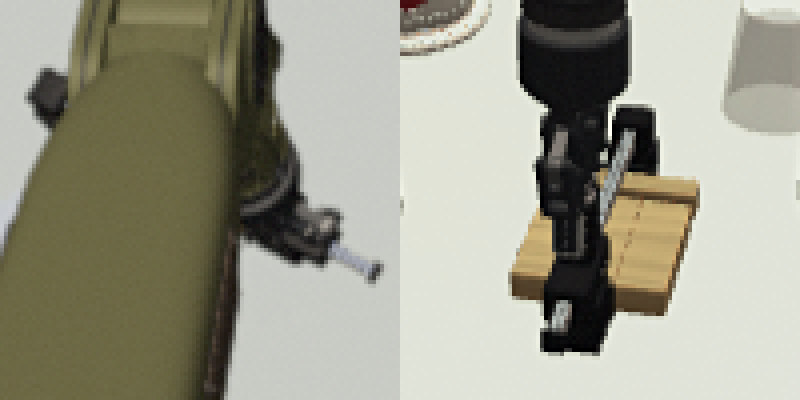

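The ratchet is drawing in: the tail now sticks out at (373,270) in the left crop, and the far jaw is close to the strip. I'll keep pumping.

send_rows(deltas=[0,0,0,0,0,0,0.9,0,0,0,0,0,0,0.9,0,0,0,0,0,0,0.9,0,0,0,0,0,0,0.9,0,0,0,0,0,0,-1,0,0,0,0,0,0,-1,0,0,0,0,0,0,-1,0,0,0,0,0,0,-1,0,0,0,0,0,0,-1])

```text
time: 15.35
eef_pos: [0.4982, 0.0604, 0.088]
tcp_rot: [0.002, 0.182, 0.983, 0.001]
ft_force: [-1.2, 0.2, 9.3]
gripper_width: 0.0393
grip_force: 48.4
```

send_rows(deltas=[0,0,0,0,0,0,0.9,0,0,0,0,0,0,0.9,0,0,0,0,0,0,0.9,0,0,0,0,0,0,0.9,0,0,0,0,0,0,-1,0,0,0,0,0,0,-1,0,0,0,0,0,0,-1,0,0,0,0,0,0,-1,0,0,0,0,0,0,-1])

```text
time: 16.48
eef_pos: [0.4973, 0.0588, 0.0877]
tcp_rot: [0.001, 0.182, 0.983, -0.001]
ft_force: [-2.9, -5.3, 8.7]
gripper_width: 0.0448
grip_force: 51.5
```

send_rows(deltas=[0,0,0,0,0,0,0.9,0,0,0,0,0,0,0.9,0,0,0,0,0,0,0.9,0,0,0,0,0,0,0.9,0,0,0,0,0,0,-1,0,0,0,0,0,0,-1,0,0,0,0,0,0,-1,0,0,0,0,0,0,-1,0,0,0,0,0,0,-1])

```text
time: 17.6
eef_pos: [0.4986, 0.0615, 0.0884]
tcp_rot: [0.002, 0.181, 0.983, 0.002]
ft_force: [-1.8, 1.5, 12.5]
gripper_width: 0.0433
grip_force: 52.5
```

send_rows(deltas=[0,0,0,0,0,0,0.9,0,0,0,0,0,0,0.9,0,0,0,0,0,0,0.9,0,0,0,0,0,0,0.9,0,0,0,0,0,0,-1,0,0,0,0,0,0,-1,0,0,0,0,0,0,-1,0,0,0,0,0,0,-1,0,0,0,0,0,0,-1,0,0,0,0,0,0,-1], grip_force=75)

```text
time: 18.85
eef_pos: [0.4987, 0.061, 0.0893]
tcp_rot: [0.002, 0.182, 0.983, 0.002]
ft_force: [-4.2, 2.6, 17.8]
gripper_width: 0.0382
grip_force: 75.4
```

```bash
python3 - <<'E'
from h import *
to(bx(-.0985,.083),69.1)
c=cam('top','top6.png');cam('side','side6.png')
import cv2; t=cv2.imread('pics/top6.png');s=cv2.imread('pics/side6.png')
o=np.zeros((500,800,3),np.uint8);o[:300,:300]=cv2.resize(t[165:265,150:250],(300,300),interpolation=3)
o[:500,300:]=cv2.resize(s[140:220,240:320],(500,500),interpolation=3)
cv2.imwrite('pics/c6.png',o)
E
```

```text
t 18.85 pos [0.4987 0.061  0.0893] yhead 69.06 tilt [0.005 0.002] j6 0.49 F [-4.2  2.6 17.8] w 0.0382 g 75.38031935691833
tool shift [ 0.0014 -0.0016  0.0063]
turn z -0.04
```

View pics/c6.png

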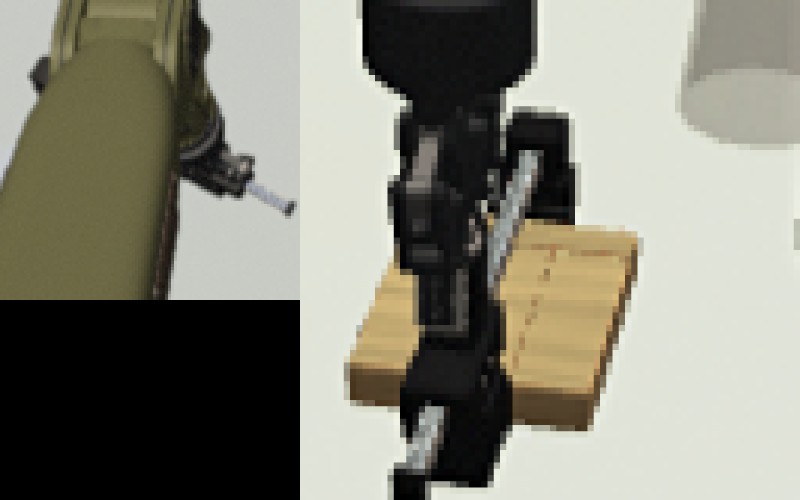

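send_rows(deltas=[0,0,0,0,0,0,0.9,0,0,0,0,0,0,0.9,0,0,0,0,0,0,0.9,0,0,0,0,0,0,0.9,0,0,0,0,0,0,-1,0,0,0,0,0,0,-1,0,0,0,0,0,0,-1,0,0,0,0,0,0,-1,0,0,0,0,0,0,-1,0,0,0,0,0,0,-1], grip_force=40)

```text
time: 20.2
eef_pos: [0.4981, 0.0609, 0.0876]
tcp_rot: [0.001, 0.182, 0.983, 0.001]
ft_force: [0.8, 2.0, 7.5]
gripper_width: 0.0399
grip_force: 41.0
```

```bash
python3 - <<'E'
from h import *
to(bx(-.12,.15),69.1)
c=robot.read_camera('top');s=robot.read_camera('side')
# tail end, top6 crop (292,208)/3 ; mid bar height .059
p=pt(c,150+292/3,165+208/3,.059); print('tail',p,'board x',(p-BO)@E_)
E
```

```text
t 20.2 pos [0.4981 0.0609 0.0876] yhead 69.06 tilt [0.003 0.002] j6 0.49 F [0.8 2.  7.5] w 0.0399 g 40.99323570728302
tool shift [ 0.0007 -0.0226 -0.0625]
turn z -0.04
tail [ 0.46547707 -0.03637315  0.059     ] board x -0.19971029196560647
```

```bash
python3 - <<'E'
from h import *
c=cam('top','top7.png')
for f in ('top4','top5','top6','top7'):
    g=cv2.imread(f'pics/{f}.png',0)
    o=[]
    for x in np.arange(-.15,-.24,-.003):
        v=[]
        for y in (-.004,0,.004):
            p=bx(x,.059)+y*np.array([-E_[1],E_[0],0]); u,w=proj(c,p)
            v.append(cv2.getRectSubPix(g,(1,1),(float(u),float(w)))[0,0])
        o.append(int(min(v)))
    print(f,o)
    # far jaw outer end: top edge z .075, line at board x .08...  .16
    o=[]
    for x in np.arange(.10,.17,.003):
        u,w=proj(c,bx(x,.07)); o.append(int(cv2.getRectSubPix(g,(1,1),(float(u),float(w)))[0,0]))
    print('   far',o)
E
```

```text
top4 [64, 64, 59, 39, 27, 72, 153, 196, 202, 201, 200, 200, 200, 200, 201, 200, 200, 200, 200, 200, 200, 200, 200, 200, 200, 200, 200, 200, 200, 200]
   far [158, 159, 166, 161, 123, 49, 44, 57, 61, 60, 57, 55, 51, 60, 106, 173, 202, 201, 200, 200, 200, 201, 200, 200]
top5 [116, 146, 154, 153, 154, 157, 152, 155, 152, 146, 157, 112, 72, 103, 182, 200, 201, 201, 201, 201, 201, 201, 200, 201, 201, 201, 201, 201, 201, 200]
   far [62, 59, 58, 56, 52, 50, 94, 165, 198, 202, 202, 201, 201, 200, 200, 201, 200, 201, 201, 201, 200, 200, 200, 200]
top6 [146, 152, 146, 152, 156, 160, 152, 157, 158, 162, 155, 164, 156, 149, 121, 69, 76, 155, 195, 201, 201, 200, 200, 200, 200, 200, 200, 201, 200, 200]
   far [55, 52, 64, 115, 178, 202, 201, 200, 200, 200, 201, 201, 201, 200, 200, 201, 200, 200, 201, 201, 201, 200, 200, 201]
top7 [151, 163, 158, 154, 153, 159, 153, 156, 156, 161, 157, 155, 157, 158, 125, 72, 93, 169, 200, 201, 200, 200, 200, 201, 200, 200, 200, 200, 201, 201]
   far [56, 56, 53, 77, 141, 195, 201, 201, 200, 200, 201, 200, 200, 201, 201, 201, 200, 201, 200, 200, 200, 201, 201, 201]
```

```bash
python3 - <<'E'
from h import *
c=cam('side','side7.png')
N=np.array([-E_[1],E_[0],0])
for yb in (-.05,-.042,-.035):
  for f in ('side4','side5','side6','side7'):
    g=cv2.imread(f'pics/{f}.png')[:,:,0]
    xs=np.arange(.03,.10,.003); o=[]
    for x in xs:
        p=bx(x,.028)+yb*N;u,w=proj(c,p);o.append(int(cv2.getRectSubPix(g,(1,1),(float(u),float(w)))[0,0]))
    print(yb,f,o)
E
```

```text
-0.05 side4 [120, 121, 120, 118, 115, 113, 90, 52, 40, 46, 60, 80, 95, 105, 108, 108, 113, 122, 145, 180, 205, 216, 220, 219]
-0.05 side5 [118, 119, 119, 117, 115, 113, 90, 51, 39, 45, 60, 80, 94, 103, 106, 107, 111, 120, 143, 178, 203, 214, 218, 217]
-0.05 side6 [118, 119, 118, 117, 114, 112, 104, 92, 94, 103, 107, 107, 115, 126, 151, 185, 203, 213, 217, 216, 216, 216, 216, 215]
-0.05 side7 [119, 120, 119, 116, 114, 113, 105, 92, 94, 103, 107, 107, 114, 126, 151, 185, 203, 213, 217, 216, 216, 215, 215, 216]
-0.042 side4 [119, 120, 119, 117, 114, 109, 85, 62, 49, 44, 58, 74, 95, 110, 109, 109, 112, 117, 139, 162, 193, 223, 221, 219]
-0.042 side5 [118, 118, 117, 116, 113, 108, 85, 61, 48, 43, 58, 74, 95, 110, 109, 108, 111, 117, 139, 161, 191, 221, 219, 216]
-0.042 side6 [117, 119, 117, 115, 113, 109, 97, 88, 99, 109, 108, 108, 111, 119, 146, 174, 200, 220, 217, 215, 215, 215, 215, 215]
-0.042 side7 [118, 119, 117, 115, 113, 109, 97, 90, 100, 109, 108, 108, 112, 120, 146, 174, 200, 220, 218, 216, 216, 216, 216, 216]
-0.035 side4 [120, 120, 119, 117, 115, 108, 96, 70, 44, 45, 57, 77, 99, 107, 108, 109, 110, 123, 142, 173, 210, 224, 222, 220]
-0.035 side5 [118, 119, 118, 117, 115, 107, 95, 70, 44, 44, 56, 76, 98, 106, 108, 108, 108, 120, 140, 171, 207, 221, 218, 216]
-0.035 side6 [118, 118, 117, 115, 112, 108, 102, 100, 104, 106, 106, 109, 113, 129, 152, 180, 211, 220, 218, 217, 216, 216, 216, 216]
-0.035 side7 [118, 119, 118, 115, 113, 108, 102, 101, 104, 106, 107, 109, 113, 130, 153, 181, 212, 221, 219, 217, 217, 216, 216, 216]
```

send_rows(deltas=[0,0,0,0,0,0,1,0,0,0,0,0,0,1,0,0,0,0,0,0,1,0,0,0,0,0.005,0,1,0,0,0,0,0,0,1,0,0,0,0,0,0,1], grip_force=45)

```text
time: 21.15
eef_pos: [0.4985, 0.0647, 0.0862]
tcp_rot: [-0.0, 0.182, 0.983, -0.0]
ft_force: [1.1, -0.6, 0.8]
gripper_width: 0.0858
grip_force: 0.0
```

```bash
cat > far.py <<'E'
from h import *
import sys
to(bx(-.12,.15),69.1)
c=cam('top','t.png'); g=cv2.imread('pics/t.png',0)
def edge(xs,z,N=0):
    v=np.array([float(cv2.getRectSubPix(g,(1,1),tuple(map(float,proj(c,bx(x,z)+N*np.array([-E_[1],E_[0],0])))))[0,0]) for x in xs])
    return v
xs=np.arange(.16,.08,-.0005); v=edge(xs,.07); print('far outer',xs[np.argmax(v<128)])
xs=np.arange(-.25,-.15,.0005); v=np.min([edge(xs,.059,n) for n in(-.004,0,.004)],0); print('tail',xs[np.argmax(v<135)])
s=cam('side','s.png'); g=cv2.imread('pics/s.png')[:,:,0]; c=s
xs=np.arange(.10,.05,-.0005); print('strip',[xs[np.argmax(edge(xs,.028,n)<160)] for n in(-.05,-.042,-.035)])
E
python3 far.py
```

```text
t 21.15 pos [0.4985 0.0647 0.0862] yhead 69.04 tilt [-0. -0.] j6 0.49 F [ 1.1 -0.6  0.8] w 0.0858 g 0.0
tool shift [-0.0001 -0.0265 -0.0638]
turn z -0.06
far outer 0.11449999999999996
tail -0.19499999999999995
strip [np.float64(0.07249999999999998), np.float64(0.07299999999999998), np.float64(0.07249999999999998)]
```

send_rows(deltas=[0,0,0,0,0,0,-1,0,0,0,0,0,0,-1,0,0,0,0,0,0,-1,0,0,0,0,0,0,-1,0,0,0,0,0,0,-1,0,0,0,0,0,0,-1], grip_force=45)

```text
time: 22.0
eef_pos: [0.4989, 0.0641, 0.0873]
tcp_rot: [0.001, 0.182, 0.983, -0.0]
ft_force: [-1.5, -2.4, 7.2]
gripper_width: 0.0438
grip_force: 47.7
```

```bash
python3 far.py
```

```text
t 22.0 pos [0.4989 0.0641 0.0873] yhead 69.02 tilt [ 0.001 -0.001] j6 0.49 F [-1.5 -2.4  7.2] w 0.0438 g 47.66767144203186
tool shift [ 0.0003 -0.0261 -0.0627]
turn z -0.08
far outer 0.10649999999999996
tail -0.20299999999999996
strip [np.float64(0.07249999999999998), np.float64(0.07299999999999998), np.float64(0.07299999999999998)]
```

Fully opened, the trigger now stalls part-way at 43.8 mm (41 would be right in). The far jaw travels 8 mm and the strip edge stays home, so the jaws are tight. Next I'll press the button.

send_rows(deltas=[0,0,0,0,0,0,-1,0,0,0,0,0,0,-1,0,0,0,0,0,0,1,0,0,0,0,0,0,1,0,0,0,0,0,0,1,0,0,0,0,0,0,1,0,0,0,0,0,-0.03,1,0,0,0,0,0,-0.03,1,0,0,0,0,-0.008,-0.025,1,0,0,0,0,0,0,-1,0,0,0,0,0,0,-1,0,0,0,0,0,0,-1,0,0,0,0,0,0,-1,0,0,0,0,0,0,-1,0,0,0,0,0,0,-1], grip_force=20)

```text
time: 23.98
eef_pos: [0.4957, 0.0573, 0.1711]
tcp_rot: [-0.0, 0.182, 0.983, -0.0]
ft_force: [0.5, 0.0, 0.1]
gripper_width: -0.0002
grip_force: 0.0
```

```bash
python3 far.py
```

```text
t 23.98 pos [0.4957 0.0573 0.1711] yhead 69.04 tilt [-0. -0.] j6 0.48 F [0.5 0.  0.1] w -0.0002 g 0.0
tool shift [-0.0002 -0.0185  0.0211]
turn z -0.06
far outer 0.11249999999999996
tail -0.19999999999999996
strip [np.float64(0.07249999999999998), np.float64(0.07349999999999998), np.float64(0.07299999999999998)]
```

send_rows(deltas=[0,0,0,0,0,0.02,-1,0,0,0,0,0,0.01,-1,0,0,0,0,0,0.006,-1,0,0,0,0,0,0.004,-1,0,0,0,0,0,0.003,-1,0,0,0,0,0,0,-1,0,0,0,0,0,0,-1,0,0,0,0,0,0,-1,0,0,0,0,0,0,-1,0,0,0,0,0,0,-1,0,0,0,0,0,0,-1,0,0,0,0,0,0,-1,0,0,0,0,0,0,-1,0,0,0,0,0,0,-1,0,0,0,0,0,0,-1])

```text
time: 25.95
eef_pos: [0.4974, 0.0571, 0.1315]
tcp_rot: [0.002, 0.182, 0.983, 0.0]
ft_force: [-4.5, -1.2, 18.8]
gripper_width: -0.0001
grip_force: 9.1
```

```bash
python3 far.py
```

```text
t 25.95 pos [0.4974 0.0571 0.1315] yhead 69.02 tilt [ 0.005 -0.   ] j6 0.48 F [-4.5 -1.2 18.8] w -0.0001 g 9.112173020839691
tool shift [ 0.0015 -0.0189 -0.0186]
turn z -0.08
far outer 0.1565
tail -0.1529999999999999
strip [np.float64(0.07249999999999998), np.float64(0.07299999999999998), np.float64(0.07299999999999998)]
```

send_rows(deltas=[0,0,0,0,0,0.001,-1,0,0,0,0,0,0,-1,0,0,0,0,0,0,-1,0,0,0,0,0,0,-1,0,0,0,0,0,0,-1,0,0,0,0,0,0,-1,0,0,0,0,0,0,-1,0,0,0,0,0,0,-1,0,0,0,0,0,0,-1,0,0,0,0,0,0,-1])

```text
time: 27.3
eef_pos: [0.498, 0.0569, 0.1314]
tcp_rot: [0.003, 0.182, 0.983, 0.0]
ft_force: [-4.9, -1.5, 23.2]
gripper_width: -0.0003
grip_force: 11.8
```

```bash
python3 far.py
```

```text
t 27.3 pos [0.498  0.0569 0.1314] yhead 69.02 tilt [ 0.007 -0.001] j6 0.48 F [-4.9 -1.5 23.2] w -0.0003 g 11.821616515517235
tool shift [ 0.002  -0.019  -0.0186]
turn z -0.08
far outer 0.1565
tail -0.1529999999999999
strip [np.float64(0.07249999999999998), np.float64(0.07299999999999998), np.float64(0.07299999999999998)]
```

The jaw is fully open and stable, and the strip is still home. I'll regrasp the handle by its sides.

send_rows(deltas=[0,0,0,0,0,-0.02,-1,0,0,0,0,0,-0.025,-1,0,0,0,0,-0.002,0,1,0,0,-10,0,0,0,1,0,0,-10,0,0,0,1,0,0,-10,0,0,0,1,0,0,-10,0,0,0,1,0,0,-10,0,0,0,1,0,0,-10,0,0,0,1,0,0,-10,0,0,0,1,0,0,-10,0,0,0,1,0,0,-10,0,0,0,1,0,0,0,0,0,0,1])

```text
time: 29.02
eef_pos: [0.4945, 0.0552, 0.1714]
tcp_rot: [-0.001, -0.566, 0.825, 0.0]
ft_force: [0.1, 0.1, -0.4]
gripper_width: 0.0854
grip_force: 0.0
```

```bash
sed -i 's/^to.*/to(bx(-.103,.087),159.1)/' far.py; python3 far.py
```

```text
t 29.02 pos [0.4945 0.0552 0.1714] yhead 158.91 tilt [-0.001 -0.   ] j6 -1.09 F [ 0.1  0.1 -0.4] w 0.0854 g 0.0
tool shift [-0.0008 -0.0006  0.0844]
turn z -0.19
far outer 0.1565
tail -0.15349999999999991
strip [np.float64(0.07249999999999998), np.float64(0.07299999999999998), np.float64(0.07299999999999998)]
```

send_rows(deltas=[0,0,0,0,0,0.025,1,0,0,0,0,0,0.03,1,0,0,0,0,0,0.029,1,0,0,0,0,0,0,-1,0,0,0,0,0,0,-1,0,0,0,0,0,0,-1,0,0,0,0,0,0,-1,0,0,0,0,0,0,-1,0,0,0,0,0,0,-1,0,0,0,0,0,0,-1,0,0,0,0.006,0,-0.002,-1,0,0,0,0.006,0,-0.002,-1,0,0,0,0,0,-0.015,-1,0,0,0,0,0,-0.02,-1,0,0,0,0,0,-0.02,-1,0,0,0,0,0,-0.02,-1,0,0,0,0,0,-0.01,-1,0,0,0,0,0,0,-1], grip_force=110)

```text
time: 31.38
eef_pos: [0.4907, 0.0439, 0.1773]
tcp_rot: [0.0, -0.567, 0.824, -0.0]
ft_force: [-0.2, 0.5, -6.2]
gripper_width: 0.0246
grip_force: 109.1
```

```bash
python3 - <<'E'
from h import *
to([.436,-.331,.17],159.1)
E
```

```text
t 31.38 pos [0.4907 0.0439 0.1773] yhead 159.02 tilt [ 0. -0.] j6 -1.12 F [-0.2  0.5 -6.2] w 0.0246 g 109.0639328956604
tool shift [ 0.3697 -0.0831  0.0073]
turn z -0.08
```

send_rows(deltas=[0,0,0,0.0185,-0.0042,0,-1,0,0,0,0.037,-0.0083,0,-1,0,0,0,0.037,-0.0083,0,-1,0,0,0,0.037,-0.0083,0,-1,0,0,0,0.037,-0.0083,0,-1,0,0,0,0.037,-0.0083,0,-1,0,0,0,0.037,-0.0083,0,-1,0,0,0,0.037,-0.0083,0,-1,0,0,0,0.037,-0.0083,0,-1,0,0,0,0.037,-0.0083,0,-1,0,0,0,0.0185,-0.0042,0,-1,0,0,4,0,0,0,-1,0,0,8,0,0,0,-1,0,0,8,0,0,0,-1,0,0,8,0,0,0,-1,0,0,8,0,0,0,-1,0,0,8,0,0,0,-1,0,0,8,0,0,0,-1,0,0,8,0,0,0,-1,0,0,4,0,0,0,-1])

```text
time: 33.88
eef_pos: [0.4354, -0.33, 0.1762]
tcp_rot: [-0.001, -0.043, 0.999, 0.001]
ft_force: [0.8, 0.3, -5.1]
gripper_width: 0.0251
grip_force: 108.8
```

send_rows(deltas=[0,0,0,0,0,0,-1,0,0,0,0,0,0.015,-1,0,0,0,0,0,0.025,-1,0,0,0,0,0,0.025,-1,0,0,0,0,0,0.014,-1,0,0,0,0,0,0.005,-1,0,0,0,0,0,0.002,-1,0,0,0,0,0,0,-1,0,0,0,0,0,0,-1])

```text
time: 35.0
eef_pos: [0.4365, -0.3315, 0.0921]
tcp_rot: [0.001, -0.044, 0.999, -0.001]
ft_force: [-0.7, -0.9, -5.9]
gripper_width: 0.0247
grip_force: 108.4
```

Still carrying the weight, so I'll lower it gently until the feet take it.

send_rows(deltas=[0,0,0,0,0,0.001,-1,0,0,0,0,0,0.001,-1,0,0,0,0,0,0.001,-1,0,0,0,0,0,0,-1])

```text
time: 35.5
eef_pos: [0.4362, -0.3314, 0.0898]
tcp_rot: [0.001, -0.044, 0.999, -0.0]
ft_force: [-2.1, 2.0, 5.0]
gripper_width: 0.0246
grip_force: 110.3
```

Contact with the worktop (force +5 N). I'll release and retreat.

send_rows(deltas=[0,0,0,0,0,0,0,0,0,0,0,0,0,1,0,0,0,0,0,0,1,0,0,0,0,0,0,1,0,0,0,0,0,-0.02,1,0,0,0,0,0,-0.03,1,0,0,0,0,0,-0.04,1,0,0,0,0,0,-0.05,1,0,0,0,0,0,-0.05,1,0,0,0,0,0,0,1,0,0,0,0.05,0,0,1,0,0,0,0.06,0,0,1,0,0,0,0.06,0,0,1,0,0,0,0,0,0,1])

```text
time: 37.25
eef_pos: [0.2629, -0.345, 0.2775]
tcp_rot: [-0.001, -0.041, 0.999, 0.001]
ft_force: [0.2, -0.1, -0.6]
gripper_width: 0.0855
grip_force: 0.0
```

```bash
python3 - <<'E'
from h import *
to([.436,-.331,.17])
c=cam('top','top9.png'); s=cam('side','side9.png')
for n in('top','side'):
    a=cv2.imread(f'pics/{n}0.png',0);b=cv2.imread(f'pics/{n}9.png',0)
    D=(cv2.absdiff(a,b)>40).astype(np.uint8)
    k,l,st,ce=cv2.connectedComponentsWithStats(D)
    print(n,[(st[i].tolist()) for i in range(1,k) if st[i][4]>12])
    e=np.array([np.cos(np.radians(5)),np.sin(np.radians(5)),0]); h=np.array([.4365,-.3315,0])
    cc={'top':c,'side':s}[n]
    print([round(float(b[int(round(v)),int(round(u))])) for u,v in [proj(cc,h+e*x+[0,0,z]) for x,z in((0,.139),(.246,.07),(.12,.066))]])
g=cv2.imread('pics/top9.png',0)
print('far outer along bar',[int(cv2.getRectSubPix(g,(1,1),tuple(map(float,proj(c,h+e*x+[0,0,.07]))))[0,0]) for x in np.arange(.21,.29,.005)])
g=cv2.imread('pics/top0.png',0)
print('start            ',[int(cv2.getRectSubPix(g,(1,1),tuple(map(float,proj(c,h+e*x+[0,0,.07]))))[0,0]) for x in np.arange(.21,.29,.005)])
E
sed -i 's/^to.*//' far.py; python3 far.py
```

```text
t 37.25 pos [ 0.2629 -0.345   0.2775] yhead 94.75 tilt [-0.002  0.002] j6 -1.0 F [ 0.2 -0.1 -0.6] w 0.0855 g 0.0
tool shift [-0.1739 -0.0006  0.1071]
top [[340, 174, 10, 3, 20], [161, 180, 21, 33, 96], [168, 183, 22, 33, 95], [335, 189, 8, 2, 16], [342, 240, 7, 3, 17], [333, 245, 7, 8, 19], [342, 244, 7, 4, 16], [336, 271, 12, 4, 32], [312, 271, 111, 58, 3197], [0, 290, 41, 34, 515], [268, 317, 134, 97, 5642], [105, 329, 131, 91, 5687], [221, 343, 50, 77, 1413], [34, 354, 61, 66, 2319], [180, 380, 40, 40, 1009]]
[157, 58, 152]
side [[140, 1, 4, 9, 13], [169, 0, 13, 14, 67], [116, 21, 3, 6, 13], [107, 24, 7, 10, 39], [137, 37, 6, 8, 24], [60, 40, 73, 146, 5257], [22, 42, 13, 6, 33], [0, 44, 8, 4, 15], [0, 50, 43, 47, 1305], [149, 58, 35, 42, 1063], [130, 60, 3, 8, 17], [124, 69, 29, 72, 674], [0, 97, 47, 27, 1082], [0, 123, 50, 77, 2106], [140, 128, 48, 113, 1975], [136, 133, 14, 27, 121], [85, 157, 5, 11, 16], [79, 158, 7, 10, 15], [30, 164, 26, 22, 190], [258, 171, 37, 12, 176], [100, 187, 11, 13, 73], [31, 200, 17, 12, 125], [171, 242, 8, 5, 25], [254, 271, 8, 23, 83], [263, 271, 8, 11, 36], [349, 270, 26, 34, 159], [356, 272, 5, 13, 31], [268, 284, 3, 6, 16], [274, 289, 9, 32, 94], [240, 293, 7, 19, 50], [252, 310, 7, 14, 38]]
[140, 33, 197]
far outer along bar [150, 144, 159, 153, 78, 48, 57, 58, 52, 65, 167, 198, 197, 196, 196, 196]
start             [158, 154, 161, 169, 147, 70, 47, 58, 56, 55, 64, 178, 196, 194, 195, 195]
far outer 0.16
tail -0.25
strip [np.float64(0.07149999999999998), np.float64(0.07199999999999998), np.float64(0.07149999999999998)]
```

```bash
python3 -c "
from station import robot
print(robot.sign_off())"
```

```text
the job is handed in; nothing more can be done
None
```

I've handed the job in, and no verdict came back: by camera measurement the clamp pushed the strip home, its jaws were pressed open until they stopped moving, and it stands about half a metre from the board with the other things unmoved.

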